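Eject the memory pack from the recorder

ROBOT

A 6-joint arm with a two-finger parallel gripper is mounted at the origin on the work surface. World frame = base frame: x ahead of the robot, y to its left, z up, the work surface at z = 0. Lengths are in m, angles in rad, forces in N, time in s.
With the tool pointing down it reaches from about 0.375 to 0.9 m from the base axis. Payload 3.1 kg.
Tool frame: the origin (TCP) lies midway between the tips of the shut fingers; the grasp point (between the pads) lies 19 mm behind it; z points along the fingers, y is the line along which they close (so a half turn about z gives the same grasp; the last joint's range is limited). The gripper opens to 85 mm and grips with 20 to 120 N. Pads are 22 mm wide; open, the fingers measure 114 mm over their backs; the gripper's body (76 mm by 85 mm) begins 54 mm behind the grasp point. The pads swing forward as they close: fully open they stand 13 mm farther back than shut.
Start: joints at [1.129, 0.527, 1.433, -0, 1.181, -0.178], TCP at [0.163, 0.603, 0.231] pointing down, gripper open.
Joint ranges: [-3.08, 3.08], [-0.75, 2.2], [0.22, 2.44], [-1.43, 4.57], [0, 2.65], [-2.85, 2.85]. Speed limits (rad/s): [2.79, 2.79, 3.14, 3.14, 3.14, 3.14].

INTERFACE

Orientations are given as a unit quaternion [x, y, z, w].
In Python, from station import manip gives the robot as it stands.
- The arm moves only by the tool step_arm, never from a script. Its argument "targets" is text: rows parted by semicolons, each of 4 numbers parted by spaces: the shift along the tool's x, y, z in mm, then the turn about the tool's z in degrees. A call has 1 to 12 rows; each row is the pose to reach, as a shift and turn from the pose commanded when the call began, along the tool's axes at that moment; what a row does not reach only later rows make up. A row lasts 1/10 s, in which the tool goes at most 50 mm and 8.59 degrees, less where a joint would pass 70% of its speed; a pose out of reach is approached as far as the arm can. A call with a gripper value outside its range is refused whole. "gripper" is the closure, from 0 (fully open) to 1 (shut), set as the call begins (left out, the last holds). The fingers move at their own pace and stop on an object; "squeeze" is the grip in N (left out, the last holds). Time passes only in rows, so rows that repeat a pose let the fingers close. It gives the time, the measured TCP pose, the force, the opening and the grip force at its end, in the units of the state.
- manip.sense(): the state, without advancing time (a new reading comes with each control period).
- manip.snapshot(name): name is "side" or "top"; returns the picture (420x560x3 uint8, red, green, blue); there is no depth.
- manip.get_calibration(name): a dict with "fov_y" (degrees; the focal length in pixels is half the picture's height over the tangent of half this angle, whatever the lens; pixels are square), "cx", "cy" (the principal point, pixels), "extrinsics" (4x4, takes a point from camera to world coordinates). Camera axes: x right, y down, z forward; pixel columns grow to the right and rows downward; lengths in m; the calibration is good to about 2 mm. A picture is of the moment at which its call begins. get_calibration takes no time and is no camera call.
- manip.sign_off(): hands the job in; it is judged then, once.
Trained networks look in the newest picture that a camera, given by its name, has taken for a name from the list of things; names that differ only in an ending like _2 or _b are one class to them, and where a whole thing is asked for, a point or a joint stands for the part that bears it (a point fixed in the world has none). Each returns a list of dicts, best first, with "p" (0 to 1); they miss things now and then, are a little off and sometimes report something else, mostly with a low value. They report only what shows in the picture. A call takes as long as a camera call. They do not tell look-alikes from the thing itself.
- manip.recognise(camera, query): "position" ([column, row] in pixels, amid what is visible of it).
- manip.masks_of(camera, query): "pixels" (420x560 bool, what is visible of it) and "position" ([column, row] in pixels, amid what is visible of it).
- manip.mark_of(camera, query): "position" ([column, row] in pixels: a listed point, or the origin of a listed thing).
The state is a dict: "t": time; "q": joint angles; "qd": joint speeds; "tau": joint torques, N m; "tcp_pos": TCP position; "tool_rot": TCP orientation; "force": force on the tool from outside, world axes, zero at the start; "ft_torque": the same for the moment, N m; "finger_gap": opening from 0.0 (shut) to 1.0 (fully open); "gripper_force": force on a finger pad.
Only numpy, scipy, OpenCV 4.12 (cv2) and the standard library are available. Lean on these libraries where they do the work, as an engineer would, in place of code of your own. Each camera call takes 0.05 s, during which the arm holds its last target. There are 200 camera calls.

TASK

On the recorder lying on the bench, push the eject slide all the way and bring it up firmly, but not violently, against its end stop, so that the memory pack comes out over the recorder's front edge. Then take the pack by its overhanging end and lay it flat in the empty shallow tray, without dropping it, and leave the eject slide forward, where it stopped.

Things in the scene. Friction and masses are not known exactly. Their poses are not given: they have to be found in the camera images.
- recorder: Fixed grey recorder, 220 x 210 mm, top 64 mm above the bench. Origin on the bench, z up; front face at x = -120 mm, rear at +100, sides at y = +-105. An open bay, 62 mm wide, floor at 54 mm, runs along its top (y = 0) from x = +70 to the front face, where it is open. A jog wheel (y = -68) stands up 6 mm; the rest of the top is flat. Its place and yaw vary.
- grip: Black ribbed grip of the eject slide: 12 mm (recorder x) x 36 (y) x 22 high; origin at its centre, 74.5 mm above the bench, 21.5 mm proud of the recorder's top, free all round. Its flush base plate (30 mm in x) pushes the pack's rear. Slides with 3 to 6 N, stays where left. Push with shut fingers from behind; at the rigid stop press with 12 to 20 N for a moment, never over 30 N.
- eject (a joint): Travel of the eject slide in m, from 0 at the rear, growing as the grip goes towards the recorder's front (recorder -x). Starts at 0 to 0.008. The end stop is a hidden rigid peg under the pack, set differently each time: the slide meets it somewhere between 0.050 and 0.072, which can only be felt, when the push stiffens. The slide cannot go past it.
- pack: Memory pack, flat aluminium cartridge 140 mm long (x) x 58 wide (y) x 10 thick (z), 0.1 to 0.2 kg; origin at its centre. Starts in the bay, flush with the top, 2 mm room each side: cannot be grasped. Its x is along the recorder's. With the slide at its stop it juts 38 to 60 mm beyond the front face, underside 54 mm above the bench: grip its long sides there from above, lift straight up.
- tray: Fixed empty shallow black open tray, 180 x 180 mm, 25 mm high, walls and floor 4 mm thick. Origin at the centre of its underside, on the bench; x and y along its sides. It stands left or right of the recorder (a label printer with small keys stands on the other side).
There are look-alikes about, which are no part of the job. Several things have the shape of the pack; the one meant has the colours described above.

How it is judged:
On the way, in this order (a step that is already met when the one before it is completed fails the run):
1. the eject slide has been pushed forward to its end stop, and presses the pack against it with more than 5 N (value of joint eject above 0.047 m and contact force between grip and pack above 5 N), for 0.1 s.
2. the pack is lifted clear of the recorder (height (world z) of pack above 0.08 m), for 0.1 s.
At the end, for the whole second after the job is handed in: The pack lies flat (within 0.1 rad) and at rest on the tray's floor, all inside the walls: its centre within 60 mm of the tray's centre along both tray axes and below 14 mm; the eject slide is still forward, beyond 45 mm of its travel (value of joint eject above 0.045 m and x of pack in the frame of tray between -0.06 and 0.06 m and y of pack in the frame of tray between -0.06 and 0.06 m and height (world z) of pack below 0.014 m and angle between pack's own z axis and vertical below 0.1 rad and linear speed of pack below 0.02 m/s); the robot touches nothing.
It fails at once if the fingers push the eject grip with more than 30 N (contact force between the fingers and grip above 30 N).
It fails at once if the pack is dropped: falls freely faster than 0.75 m/s (about 28 mm) (linear speed of pack above 0.75 m/s and contact force between the fingers and pack below 0.1 N).
It also fails if it takes over 61 s, if anything falls off the work surface, if the arm or the gripper's body presses on something with over 40 N, if the wrist force passes 120 N, or if a joint passes its speed limit or range.

## Working session

There is one attempt and no reset: what is moved stays moved. The work goes in short steps, Python scripts to look and compute and a tool call to move; the robot and the scene stay as the last step left them, time stands still between calls to the robot, and variables do not carry over. Pictures are saved under pics/ and viewed, at most 10 in all, crops included, and the job is handed in when it is done.

Besides the shell and the picture viewer there is one more tool, called after "Request:" as name(argument=value, ...) on one line, values as JSON. step_arm: Moves the arm, as the interface text tells. Its arguments: {"type":"object","properties":{"targets":{"type":"string"},"gripper":{"type":"number"},"squeeze":{"type":"number"}},"required":["targets"]}

```bash
mkdir -p pics
cat > h.py <<'E'
import numpy as np, cv2
from station import manip
def cam(n):
    c=manip.get_calibration(n); f=210/np.tan(np.radians(c["fov_y"])/2)
    return f,c["cx"],c["cy"],np.array(c["extrinsics"])
def ray(n,p,z):
    f,cx,cy,E=cam(n); d=E[:3,:3]@np.array([(p[0]-cx)/f,(p[1]-cy)/f,1]); o=E[:3,3]
    return o+d*(z-o[2])/d[2]
def proj(n,P):
    f,cx,cy,E=cam(n); q=(np.atleast_2d(P)-E[:3,3])@E[:3,:3]
    return np.c_[f*q[:,0]/q[:,2]+cx,f*q[:,1]/q[:,2]+cy]
def save(n,name):
    im=manip.snapshot(n); cv2.imwrite(f"pics/{name}.png",cv2.cvtColor(im,cv2.COLOR_RGB2BGR)); return im
E
python3 - <<'E'
from h import *
a=save("top","top0");b=save("side","side0")
cv2.imwrite("pics/both.png",cv2.resize(cv2.cvtColor(np.hstack([a,b]),cv2.COLOR_RGB2BGR),(800,300)))
Z={"recorder":.0,"grip":.0745,"pack":.059,"tray":0}
for n in("top","side"):
    f,cx,cy,E=cam(n);print(n,f,cx,cy,E.round(3).tolist())
    for q in Z:
        for r in manip.mark_of(n,q): print(n,q,round(r["p"],2),np.round(r["position"]),ray(n,r["position"],Z[q]).round(3))
print(manip.sense())
E
```

```text
top 380.6885705856419 279.60769061087234 213.13330917518903 [[-0.028, -0.988, 0.152, 0.37], [-0.999, 0.024, -0.024, 0.016], [0.02, -0.152, -0.988, 1.015], [0.0, 0.0, 0.0, 1.0]]
top recorder 0.97 [283. 184.] [ 0.606 -0.021  0.   ]
top grip 0.52 [290. 165.] [ 0.64  -0.037  0.075]
top pack 0.97 [311. 111.] [ 0.789 -0.098  0.059]
top pack 0.94 [144. 348.] [0.199 0.325 0.059]
top pack 0.73 [286. 202.] [ 0.544 -0.026  0.059]
top pack 0.64 [383. 319.] [ 0.248 -0.254  0.059]
top tray 0.65 [146. 256.] [0.421 0.347 0.   ]
side 508.59377941354455 285.92093353188136 203.125142990716 [[0.999, -0.025, 0.041, 0.438], [-0.048, -0.63, 0.775, -0.917], [0.006, -0.777, -0.63, 0.85], [0.0, 0.0, 0.0, 1.0]]
side recorder 0.95 [331. 241.] [ 0.597 -0.02  -0.   ]
side pack 0.9 [173. 330.] [ 0.258 -0.315  0.059]
side pack 0.78 [430. 261.] [ 0.792 -0.156  0.059]
side pack 0.65 [174. 156.] [0.187 0.276 0.059]
side pack 0.59 [313. 223.] [ 0.549 -0.019  0.059]
side tray 0.57 [257. 158.] [0.418 0.346 0.   ]
side tray 0.54 [332. 242.] [ 0.597 -0.024  0.   ]
{'t': 0.5, 'q': array([ 1.12851632e+00,  5.27545417e-01,  1.43271949e+00, -6.12365023e-06,
        1.18141064e+00, -1.78483898e-01]), 'qd': array([ 1.42930785e-03, -2.87746800e-04,  5.57449198e-04,  7.63116669e-04,
        4.80432222e-05, -1.15564468e-03]), 'tau': array([-6.92084795e-04, -4.41911387e+01, -1.78223222e+01, -2.64606861e-04,
        1.90305916e-03, -5.18577581e-08]), 'tcp_pos': array([0.16291375, 0.60335393, 0.23127625]), 'tool_rot': array([ 1.31514796e-01,  9.91314207e-01, -4.03304417e-05, -9.96121973e-06]), 'force': array([ 0.11406167, -0.12830592,  0.38203471]), 'ft_torque': array([ 0.03654463, -0.06779742,  0.05371385]), 'gripper_force': 0.0, 'finger_gap': 1.0005436493012125}
```

View pics/top0.png

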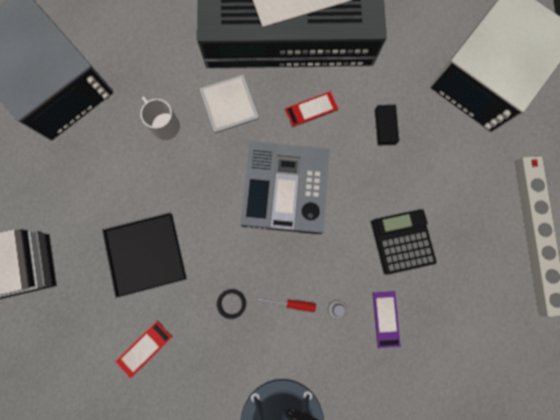

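View pics/side0.png

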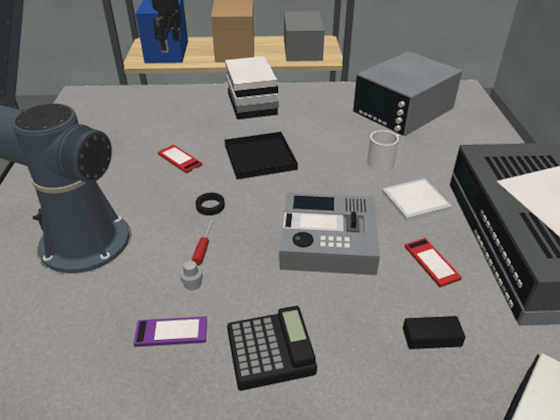

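The recorder is at top (286,188) and side (330,233). It opens towards the robot, with the grip at top (288,165) and side (353,221). Candidates for each thing:
- **Pack:** red at top (311,109) and (144,348), purple at (386,319), and the aluminium one in the bay at (286,200). I choose the one in the bay.
- **Grip:** black block at (387,125), or the grip on the recorder at (288,165). I choose the recorder's.
- **Tray:** white pad at (229,103), or the black tray at (146,256). I choose the black tray.

```bash
cat > fit.py <<'E'
from h import *
from scipy.optimize import minimize
def box(x0,x1,y0,y1,z0,z1): return np.array([[x,y,z] for x in(x0,x1) for y in(y0,y1) for z in(z0,z1)])
def place(B,p):
    c,s=np.cos(p[2]),np.sin(p[2]); return B@np.array([[c,s,0],[-s,c,0],[0,0,1]])+[p[0],p[1],0]
def sil(n,B,p,S=8):
    m=np.zeros((420,560),np.uint8); h=cv2.convexHull(proj(n,place(B,p)).astype(np.float32))
    cv2.fillConvexPoly(m,np.round(h*16).astype(np.int32),255,cv2.LINE_AA,4); return m/255.
def fit(B,ms,p0):
    f=lambda p:sum(np.abs(sil(n,B,p)-m).sum()/m.sum() for n,m in ms.items())
    r=minimize(f,p0,method="Nelder-Mead",options=dict(initial_simplex=np.array([p0]*4)+np.vstack([np.zeros(3),np.diag([.01,.01,.1])]),xatol=1e-5,fatol=1e-6))
    return r.x,r.fun
def mask(n,q,near):
    c=[r for r in manip.masks_of(n,q) if np.hypot(*(np.array(r["position"])-near))<30]
    return c[0]["pixels"].astype(float) if c else None
E
python3 - <<'E'
from fit import *
R=box(-.12,.1,-.105,.105,0,.064);T=box(-.09,.09,-.09,.09,0,.025)
for q,B,p0,nr in(("recorder",R,[.6,-.02,0.],{"top":(286,188),"side":(330,235)}),("tray",T,[.42,.347,.1],{"top":(146,256),"side":(260,155)})):
    ms={n:mask(n,q,nr[n]) for n in nr}; ms={n:m for n,m in ms.items() if m is not None}
    for s in [ms]+[{n:ms[n]} for n in ms]:
        p,v=fit(B,s,p0);print(q,list(s),p.round(4),round(v,3))
for n,nr in(("top",(289,165)),("side",(353,221))):
    for q in("grip","eject"):
        for r in manip.masks_of(n,q): print(n,q,r["p"],np.round(r["position"],1),ray(n,r["position"],.0745).round(4),r["pixels"].sum())
a=cv2.imread("pics/top0.png")[135:240,235:340];b=cv2.imread("pics/side0.png")[180:285,275:380]
cv2.imwrite("pics/crop.png",cv2.resize(np.hstack([a,b]),(800,400),interpolation=cv2.INTER_CUBIC))
E
```

```text
recorder ['top', 'side'] [ 0.5969 -0.0248 -0.118 ] 0.469
recorder ['top'] [ 0.5976 -0.0252 -0.119 ] 0.244
recorder ['side'] [ 0.5973 -0.0211 -0.115 ] 0.217
tray ['top', 'side'] [0.4232 0.3473 0.2194] 0.13
tray ['top'] [0.4251 0.3461 0.2284] 0.055
tray ['side'] [0.422  0.3487 0.215 ] 0.07
top grip 0.48 [288. 168.] [ 0.6307 -0.0322  0.0745] 262
top grip 0.23 [288.5 169.3] [ 0.6272 -0.0333  0.0745] 5915
top eject 0.51 [286.4 167.4] [ 0.6323 -0.0281  0.0745] 211
side grip 0.69 [354.6 222.4] [ 0.6438 -0.0398  0.0745] 229
side eject 0.63 [354.4 225. ] [ 0.642  -0.0488  0.0745] 233
```

View pics/crop.png

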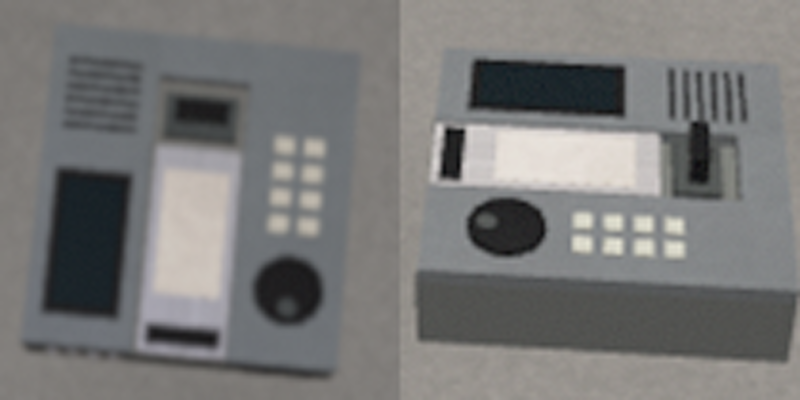

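The crop confirms the black ribbed grip behind the aluminium pack, in the bay of the recorder. I'll measure the grip's x from its dark pixels and work out the first move.

```bash
cat >> fit.py <<'E'
RP=np.array([.597,-.0245,-.118]); TP=np.array([.4232,.3473,.2194])
def w(p,v): return place(np.array([v],float),p)[0]
def delta(P,yang=None):
    s=manip.sense(); from scipy.spatial.transform import Rotation as Q
    M=Q.from_quat(s["tool_rot"]).as_matrix(); d=M.T@(np.array(P)-s["tcp_pos"])*1000
    y=np.degrees(np.arctan2(M[1,1],M[0,1]))
    return d.round(1), None if yang is None else round((y-yang+90)%180-90,2), s["t"]
E
python3 - <<'E'
from fit import *
for e in(0,.004,.008):
    x=.047-e
    for n in("top","side"):
        h=proj(n,place(box(x-.006,x+.006,-.018,.018,.064,.0855),RP)); print(e,n,h.min(0).round(1),h.max(0).round(1))
for n,(c,r) in {"top":(288,165),"side":(355,222)}.items():
    g=cv2.imread(f"pics/{n}0.png").max(2)[r-14:r+15,c-14:c+15]
    k,l,st,ce=cv2.connectedComponentsWithStats((g<48).astype(np.uint8)); i=1+st[1:,4].argmax(); print(n,st[i][:4]+[c-14,r-14,0,0],st[i][4],ce[i]+[c-14,r-14])
ya=90+np.degrees(RP[2])
P=w(RP,[.080,0,.15]);print(P,delta(P,ya))
print(w(RP,[.080,0,.07]),w(TP,[0,0,0]))
E
```

```text
0 top [279.7 158.9] [294.5 167.1]
0 side [350.7 210.9] [357.2 228.3]
0.004 top [279.6 160.4] [294.3 168.6]
0.004 side [349.  210.9] [355.5 228.2]
0.008 top [279.4 162. ] [294.2 170.1]
0.008 side [347.3 210.8] [353.7 228.1]
top [281 161  14   7] 71 [287.5915493  163.84507042]
side [351 212   5  16] 70 [353.18571429 219.95714286]
[ 0.67644369 -0.03391811  0.15      ] (array([-661.9, -481.4,   81.3]), np.float64(-8.35), 0.9)
[ 0.67644369 -0.03391811  0.07      ] [0.4232 0.3473 0.    ]
```

Request:
step_arm(targets="-50 -36 0 0;-100 -73 0 0;-140 -102 0 0;-180 -131 0 -1;-220 -160 0 -2;-260 -189 0 -3;-300 -218 0 -4;-340 -247 0 -5;-380 -276 0 -6;-420 -305 0 -7;-460 -335 0 -8;-500 -364 0 -8.3", gripper=1)

```text
t: 2.1
tcp_pos: [0.5403, 0.1341, 0.2316]
tool_rot: [0.059, 0.998, 0.0, 0.0]
force: [0.8, 0.8, 0.2]
finger_gap: -0.005
gripper_force: 0.0
```

```bash
python3 -c "
from fit import *
print(delta(w(RP,[.080,0,.15]),90+np.degrees(RP[2])),manip.sense()['q'].round(2))"
```

```text
(array([-155.1, -150.7,   81.6]), np.float64(-0.05), 2.1) [ 0.04  0.44  1.61  0.    1.1  -1.41]
```

Request:
step_arm(targets="-40 -39 10 0;-80 -78 25 0;-120 -117 45 0;-150 -145 60 0;-155 -151 75 0;-155 -151 82 0;-155 -151 82 0;-155 -151 82 0")

```text
t: 2.9
tcp_pos: [0.6745, -0.0312, 0.1496]
tool_rot: [0.059, 0.998, 0.0, -0.0]
force: [-0.6, 0.7, -0.1]
finger_gap: -0.002
gripper_force: 0.0
```

```bash
python3 -c "
from fit import *
print(delta(w(RP,[.080,0,.07]),90+np.degrees(RP[2])),manip.sense()['force'])"
```

```text
(array([-2.4, -2.5, 79.6]), np.float64(-0.0), 2.9) [-0.64098635  0.69933879 -0.07473867]
```

Request:
step_arm(targets="0 0 30 0;0 0 55 0;0 0 70 0;0 0 79 0;0 0 79 0;0 0 79 0")

```text
t: 3.5
tcp_pos: [0.6759, -0.0321, 0.0714]
tool_rot: [0.059, 0.998, -0.0, 0.001]
force: [0.4, 0.4, 0.0]
finger_gap: 0.0
gripper_force: 0.0
```

```bash
python3 -c "
from fit import *
print(delta(w(RP,[.080,0,.07]),90+np.degrees(RP[2])),manip.sense()['force']);save('side','s1');save('top','t1')
a=cv2.imread('pics/t1.png')[120:240,220:340];b=cv2.imread('pics/s1.png')[150:270,290:410]
cv2.imwrite('pics/crop1.png',cv2.resize(np.hstack([a,b]),(800,400),interpolation=cv2.INTER_CUBIC))"
```

```text
(array([-0.8, -1.7,  1.4]), np.float64(-0.03), 3.5) [0.38983047 0.36004451 0.03721537]
```

View pics/crop1.png

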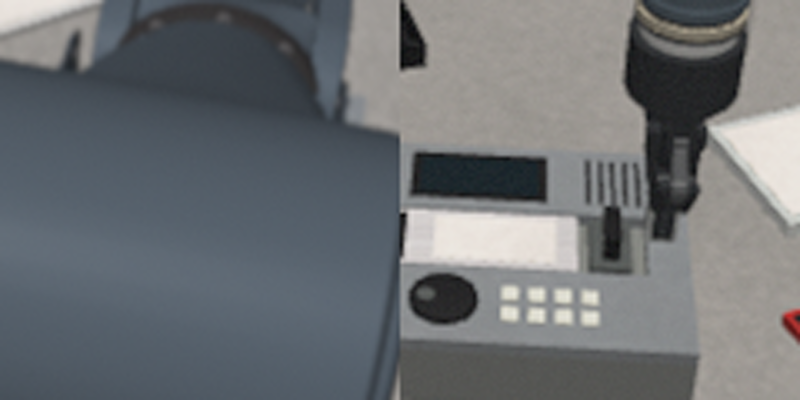

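Side crop: the shut fingertips at crop (662,235) stand behind the grip at (612,230), with a gap between them. I'll push forward in gentle steps.

Request:
step_arm(targets="3 -2 0 0;6 -2 0 0;10 -2 0 0;13 -2 0 0;15 -2 0 0;17 -2 0 0;19 -2 0 0;21 -2 0 0;23 -2 0 0;25 -2 0 0;27 -2 0 0;29 -2 0 0")

```text
t: 4.8
tcp_pos: [0.6465, -0.0309, 0.0705]
tool_rot: [0.059, 0.998, -0.0, 0.001]
force: [3.7, -0.5, -0.7]
finger_gap: 0.0
gripper_force: 2.0
```

Request:
step_arm(targets="2 0 0 0;4 0 0 0;6 0 0 0;8 0 0 0;10 0 0 0;12 0 0 0;14 0 0 0;16 0 0 0;18 0 0 0;20 0 0 0;22 0 0 0;24 0 0 0")

```text
t: 6.0
tcp_pos: [0.6222, -0.028, 0.0704]
tool_rot: [0.059, 0.998, 0.0, 0.0]
force: [3.7, 0.2, 0.4]
finger_gap: 0.002
gripper_force: 2.0
```

```bash
python3 -c "
from fit import *
print(delta(w(RP,[.020,0,.07]),90+np.degrees(RP[2])),manip.sense()['force'])"
```

```text
(array([5.5, 0.5, 0.4]), np.float64(-0.06), 6.0) [3.68267879 0.19558997 0.37764322]
```

Request:
step_arm(targets="2 0 0 0;4 0 0 0;6 0 0 0;8 0 0 0;9 0 0 0;9 0 0 0")

```text
t: 6.6
tcp_pos: [0.613, -0.0269, 0.0704]
tool_rot: [0.059, 0.998, 0.0, -0.0]
force: [3.0, 0.8, 2.0]
finger_gap: -0.002
gripper_force: 1.6
```

Request:
step_arm(targets="0.5 0 0 0;1 0 0 0;1.5 0 0 0;2 0 0 0")

```text
t: 7.0
tcp_pos: [0.6115, -0.0267, 0.0704]
tool_rot: [0.059, 0.998, 0.0, 0.0]
force: [4.1, 0.5, 2.7]
finger_gap: 0.002
gripper_force: 2.0
```

Request:
step_arm(targets="0.5 0 0 0;1 0 0 0;1.5 0 0 0;2 0 0 0")

```text
t: 7.4
tcp_pos: [0.6114, -0.0267, 0.0705]
tool_rot: [0.06, 0.998, -0.0, 0.002]
force: [7.4, 0.3, -0.4]
finger_gap: 0.001
gripper_force: 3.9
```

The push stiffened: the TCP stayed at x = 0.6114 while the force rose. This looks like the stop, so I'll press on.

Request:
step_arm(targets="0.5 0 0 0;1 0 0 0;1.5 0 0 0;2 0 0 0")

```text
t: 7.8
tcp_pos: [0.6113, -0.0267, 0.0706]
tool_rot: [0.06, 0.998, -0.0, 0.004]
force: [10.1, 1.7, -3.7]
finger_gap: -0.001
gripper_force: 5.4
```

Request:
step_arm(targets="1 0 0 0;2 0 0 0;3 0 0 0;3 0 0 0")

```text
t: 8.2
tcp_pos: [0.6112, -0.0268, 0.0707]
tool_rot: [0.06, 0.998, -0.0, 0.008]
force: [14.9, 1.2, -7.8]
finger_gap: 0.003
gripper_force: 7.4
```

Request:
step_arm(targets="0 0 0 0;0 0 0 0;0.5 0 0 0;0.5 0 0 0;0.5 0 0 0")

```text
t: 8.7
tcp_pos: [0.6112, -0.0268, 0.0707]
tool_rot: [0.06, 0.998, -0.0, 0.008]
force: [16.3, 2.0, -7.8]
finger_gap: 0.001
gripper_force: 7.7
```

```bash
python3 -c "
from fit import *
im=save('side','s2');a=cv2.imread('pics/s2.png')[170:290,240:400]
cv2.imwrite('pics/crop2.png',cv2.resize(a,(800,600),interpolation=cv2.INTER_CUBIC))
s=manip.sense();print(s['force'],delta(w(RP,[.0,0,.07])))
for r in manip.masks_of('side','pack')[:5]: 
  print(r['p'],np.round(r['position']),r['pixels'].sum())
for j in (.034,.038,.042,.05): print(j,proj('side',place(np.array([[-.12-j,.029,.064],[-.12-j,-.029,.064]]),RP)).round(1).tolist())"
```

```text
[16.06151946  1.77132149 -8.1233018 ] (array([14.4,  0.6,  0.5]), None, 8.75)
0.97 [433. 263.] 1338
0.96 [293. 222.] 1059
0.87 [169. 334.] 1829
0.77 [174. 156.] 675
0.034 [[269.3, 210.8], [266.9, 226.8]]
0.038 [[267.6, 210.8], [265.2, 226.8]]
0.042 [[266.0, 210.7], [263.4, 226.7]]
0.05 [[262.6, 210.5], [260.0, 226.5]]
```

View pics/crop2.png

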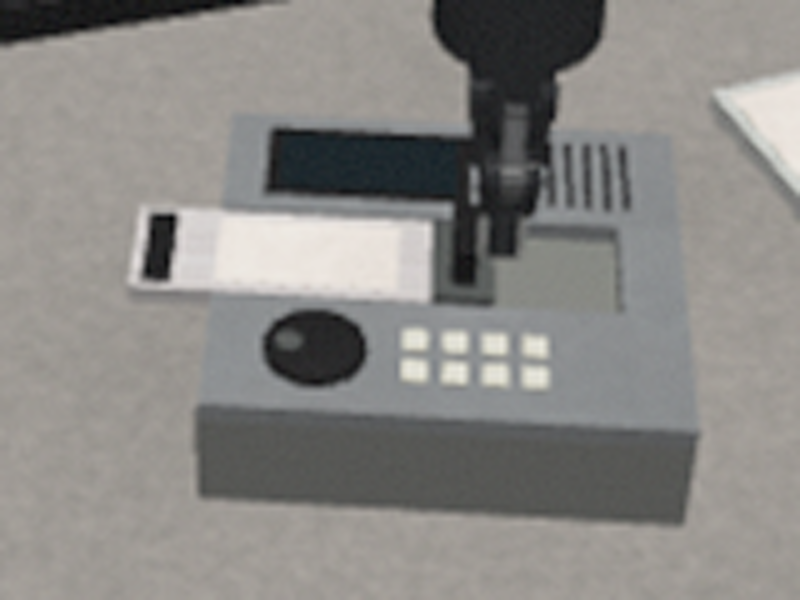

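Side crop: the pack juts out, with its front edge at pixel (268,211)–(266,228). That is about 38 mm of overhang, which matches a stop near 0.050. The push peaked around 18 N. I'll back off and rise.

Request:
step_arm(targets="-2 0 0 0;-4 0 0 0;-8 0 0 0;-14 0 0 0;-20 0 0 0;-24 0 0 0;-24 0 -25 0;-24 0 -60 0;-24 0 -80 0;-10 0 -80 0;30 0 -80 0;60 0 -80 0", squeeze=70)

```text
t: 10.0
tcp_pos: [0.5417, -0.0183, 0.1501]
tool_rot: [0.059, 0.998, 0.0, -0.002]
force: [-1.4, 0.7, 0.2]
finger_gap: 0.002
gripper_force: 0.0
```

```bash
python3 -c "
from fit import *
print(delta(w(RP,[-.140,0,.15]),90+np.degrees(RP[2])),manip.sense()['force'])"
```

```text
(array([84.4,  0.3,  0.4]), np.float64(-0.04), 10.0) [-1.36401386  0.65158806  0.15014809]
```

Request:
step_arm(targets="35 0 0 0;65 0 0 0;80 0 0 0;80 0 0 0;80 0 0 0;80 0 0 0;80 0 0 0;80 0 0 0;80 0 0 0", gripper=0)

```text
t: 10.9
tcp_pos: [0.4653, -0.0093, 0.1502]
tool_rot: [0.059, 0.998, -0.0, -0.0]
force: [-0.4, 0.1, -0.2]
finger_gap: 1.001
gripper_force: 0.0
```

```bash
python3 -c "
from fit import *
s=manip.sense();print(delta(w(RP,[-.140,0,.047]),90+np.degrees(RP[2])),s['finger_gap'],s['q'].round(2))"
```

```text
(array([  7.4,   0.4, 103.2]), np.float64(-0.05), 10.9) 1.0006614695980807 [-0.26  0.45  1.91 -0.    0.79 -1.71]
```

Request:
step_arm(targets="7 0 10 0;7 0 40 0;7 0 65 0;7 0 85 0;7 0 96 0;7 0 103 0;7 0 103 0;7 0 103 0")

```text
t: 11.7
tcp_pos: [0.4584, -0.0085, 0.0478]
tool_rot: [0.059, 0.998, -0.0, 0.0]
force: [-0.2, -0.4, -1.2]
finger_gap: 1.0
gripper_force: 0.0
```

```bash
python3 -c "
from fit import *
s=manip.sense();print(delta(w(RP,[-.140,0,.047]),90+np.degrees(RP[2])),s['force'])
save('side','s3');a=cv2.imread('pics/s3.png')[140:260,200:360]
cv2.imwrite('pics/crop3.png',cv2.resize(a,(800,600),interpolation=cv2.INTER_CUBIC))"
```

```text
(array([0.5, 0.4, 0.8]), np.float64(-0.05), 11.7) [-0.22326984 -0.43248133 -1.16669021]
```

View pics/crop3.png

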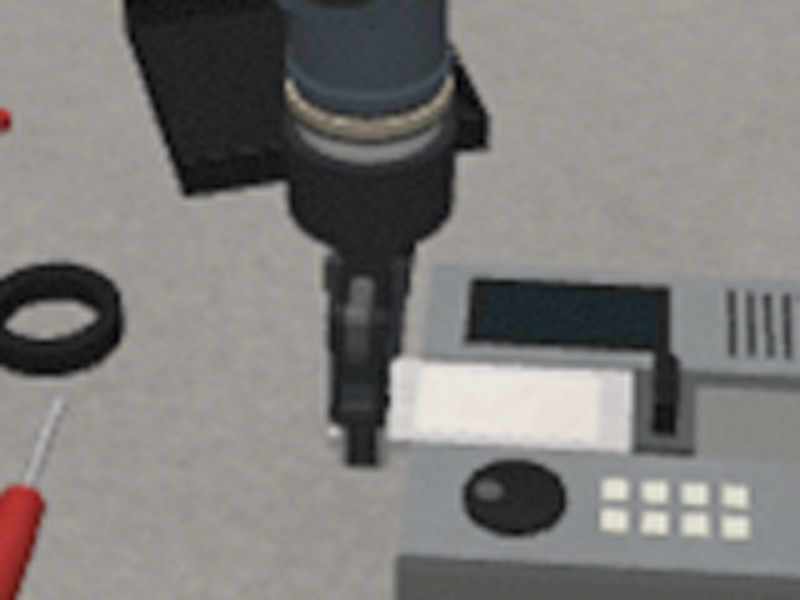

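The open fingers straddle the overhanging end, with the near tip at crop (362,462) just outside the pack's near edge. I'll go 2 mm deeper and close.

Request:
step_arm(targets="0 0 2.5 0;0 0 2.5 0;0 0 2.5 0")

```text
t: 12.05
tcp_pos: [0.4581, -0.0084, 0.0451]
tool_rot: [0.059, 0.998, -0.0, 0.0]
force: [-0.3, 0.1, 0.3]
finger_gap: 0.999
gripper_force: 0.0
```

Request:
step_arm(targets="0 0 0 0;0 0 0 0;0 0 0 0;0 0 0 0;0 0 0 0;0 0 0 0;0 0 0 0;0 0 0 0", gripper=1, squeeze=70)

```text
t: 12.85
tcp_pos: [0.458, -0.0085, 0.0453]
tool_rot: [0.059, 0.998, -0.0, 0.0]
force: [-1.3, -0.6, 5.7]
finger_gap: 0.661
gripper_force: 72.9
```

The pack is gripped, at an opening of about 56–58 mm. I'll lift it straight up.

Request:
step_arm(targets="0 0 -2 0;0 0 -5 0;0 0 -9 0;0 0 -14 0;0 0 -20 0;0 0 -28 0;0 0 -38 0;0 0 -50 0;0 0 -62 0;0 0 -74 0;0 0 -80 0;0 0 -80 0")

```text
t: 14.05
tcp_pos: [0.4585, -0.0085, 0.126]
tool_rot: [0.059, 0.998, -0.0, 0.001]
force: [0.7, -0.4, -2.0]
finger_gap: 0.657
gripper_force: 75.5
```

```bash
python3 -c "
from fit import *
s=manip.sense();print(delta(w(TP,[-.052,0,.12]),90+np.degrees(TP[2])),s['force'],s['gripper_force'],s['finger_gap'],s['ft_torque'])
save('side','s4');a=cv2.imread('pics/s4.png')[90:270,200:440]
cv2.imwrite('pics/crop4.png',cv2.resize(a,(800,600),interpolation=cv2.INTER_CUBIC))"
```

```text
(array([126.4, 331.9,   5.5]), np.float64(-19.38), 14.05) [ 0.65783562 -0.44626584 -1.96724096] 75.46906292438507 0.6568213134596245 [ 0.04670256  0.08006323 -0.00734517]
```

View pics/crop4.png

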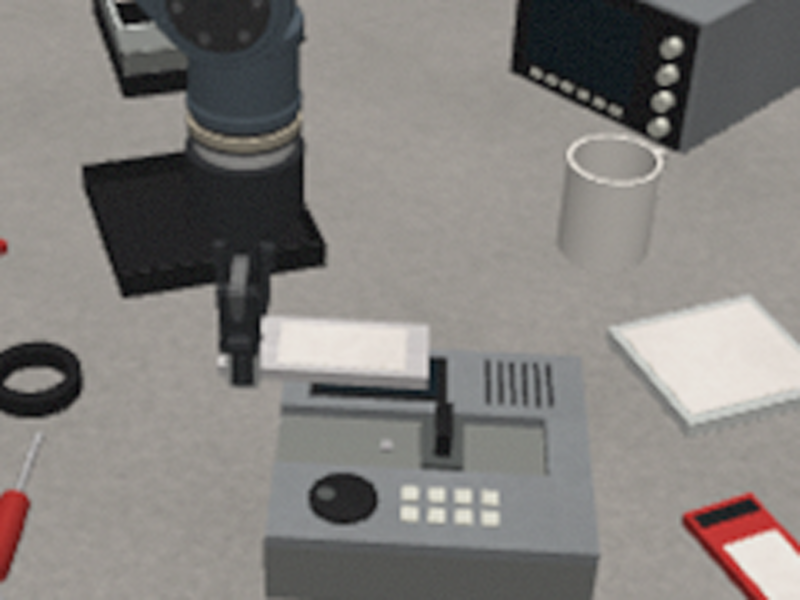

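The pack is held level at crop (345,350), the bay is empty and the grip is still forward. Now to the tray.

Request:
step_arm(targets="6 15 0 0;14 40 0 -1;26 70 0 -3;38 102 0 -5;51 135 0 -7;64 168 0 -9;77 201 0 -11;90 234 0 -13;102 266 0 -15;112 295 0 -17;121 317 0 -18.5;126 330 0 -19.4")

```text
t: 15.3
tcp_pos: [0.3709, 0.3356, 0.1242]
tool_rot: [-0.111, 0.994, -0.0, -0.001]
force: [-0.1, 0.2, -1.9]
finger_gap: 0.659
gripper_force: 75.4
```

Request:
step_arm(targets="0 0 0 0;0 0 0 0;0 0 0 0")

```text
t: 15.6
tcp_pos: [0.3721, 0.3331, 0.1246]
tool_rot: [-0.109, 0.994, -0.0, -0.0]
force: [0.1, 0.6, -2.2]
finger_gap: 0.664
gripper_force: 75.4
```

```bash
python3 -c "
from fit import *
s=manip.sense();print(delta(w(TP,[-.052,0,-.004]),90+np.degrees(TP[2])),s['force'],s['gripper_force'],s['finger_gap'])
for n in('side','top'):save(n,n+'5')
b=cv2.imread('pics/side5.png')[80:200,180:340];a=cv2.imread('pics/top5.png')[190:310,80:240]
cv2.imwrite('pics/crop5.png',cv2.resize(np.hstack([a,b]),(800,300),interpolation=cv2.INTER_CUBIC))"
```

```text
(array([ -1.1,   2.8, 128.6]), np.float64(-0.07), 15.6) [ 0.11326562  0.55785057 -2.1676135 ] 75.43244361877441 0.6638000201001429
```

View pics/crop5.png

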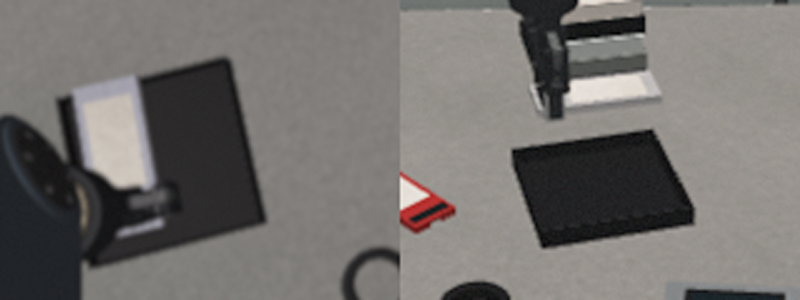

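The pack is aligned with the tray; its offset in the top view (115,150) is parallax from its height. I'll lower it.

Request:
step_arm(targets="-1 3 15 0;-1 3 35 0;-1 3 55 0;-1 3 75 0;-1 3 92 0;-1 3 104 0;-1 3 112 0;-1 3 117 0;-1 3 121 0;-1 3 123 0;-1 3 123 0;-1 3 123 0")

```text
t: 16.9
tcp_pos: [0.3725, 0.3375, 0.0022]
tool_rot: [-0.11, 0.994, 0.0, 0.0]
force: [1.0, 0.6, -1.3]
finger_gap: 0.662
gripper_force: 75.5
```

```bash
python3 -c "
from fit import *
s=manip.sense();print(delta(w(TP,[-.052,0,-.0047]),90+np.degrees(TP[2])),s['force'],s['ft_torque'])"
```

```text
(array([ 0.4, -1.5,  6.9]), np.float64(0.02), 16.9) [ 0.97032511  0.55790251 -1.31475101] [-0.02722922  0.05636992 -0.00030055]
```

Request:
step_arm(targets="0 0 1 0;0 0 2 0;0 0 3 0;0 0 4 0;0 0 4.5 0;0 0 4.5 0")

```text
t: 17.5
tcp_pos: [0.3725, 0.3375, -0.0001]
tool_rot: [-0.11, 0.994, 0.0, 0.001]
force: [-3.4, -1.3, 20.8]
finger_gap: 0.658
gripper_force: 88.0
```

Contact with the floor. I'll ease up slightly and open.

Request:
step_arm(targets="0 0 -1 0;0 0 -2 0;0 0 -2.5 0;0 0 -2.5 0")

```text
t: 17.9
tcp_pos: [0.3725, 0.3375, -0.0]
tool_rot: [-0.11, 0.994, 0.0, 0.0]
force: [-1.3, 0.6, 4.9]
finger_gap: 0.665
gripper_force: 78.9
```

Request:
step_arm(targets="0 0 0 0;0 0 0 0;0 0 0 0;0 0 0 0;0 0 0 0;0 0 0 0;0 0 0 0", gripper=0)

```text
t: 18.6
tcp_pos: [0.3723, 0.3374, -0.0002]
tool_rot: [-0.11, 0.994, -0.0, -0.0]
force: [0.4, 0.7, -0.1]
finger_gap: 0.999
gripper_force: 0.0
```

Request:
step_arm(targets="0 0 -5 0;0 0 -15 0;0 0 -35 0;0 0 -60 0;0 0 -90 0;0 0 -120 0;0 0 -150 0;-0 0 -180 0;0 0 -200 0;0 0 -200 0")

```text
t: 19.6
tcp_pos: [0.3739, 0.3384, 0.2034]
tool_rot: [-0.11, 0.994, 0.002, 0.004]
force: [0.2, 0.1, 0.2]
finger_gap: 0.999
gripper_force: 0.0
```

Run:
```python
from fit import *
for n in('side','top'):save(n,n+'6')
ms={}
for n,nr in(("top",(146,256)),("side",(260,155))):
    m=mask(n,"pack",nr); 
    if m is not None: ms[n]=m
for s in [ms]+[{n:ms[n]} for n in ms]:
    p,v=fit(box(-.07,.07,-.029,.029,.004,.014),s,[.423,.347,.22]); d=p-TP; c,t=np.cos(TP[2]),np.sin(TP[2]); print(list(s),p.round(4),round(v,3),(c*d[0]+t*d[1]).round(4),(-t*d[0]+c*d[1]).round(4))
b=cv2.imread('pics/side6.png')[80:260,180:420];a=cv2.imread('pics/top6.png')[180:315,80:260]
cv2.imwrite('pics/crop6.png',np.hstack([cv2.resize(a,(400,300)),cv2.resize(b,(400,300))]))
```

```text
['top', 'side'] [0.4225 0.3471 0.2099] 0.304 -0.0008 -0.0
['top'] [0.422  0.3474 0.2213] 0.206 -0.0011 0.0004
['side'] [0.4216 0.3475 0.1893] 0.094 -0.0015 0.0005
```

View pics/crop6.png

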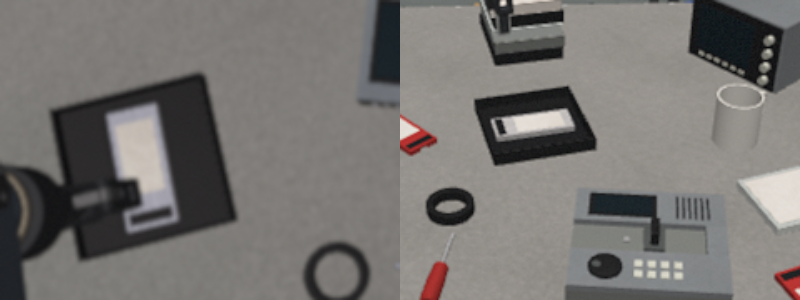

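The pack lies flat in the middle of the tray, at side crop (535,124). The slide is still forward at (655,233) and the arm is clear, so I'll hand in.

```bash
python3 -c "
from station import manip
print(manip.sign_off())"
```

```text
the job is handed in; nothing more can be done
None
```

I handed the job in at about 20 s of the 61 s: the pack lies flat within about 2 mm of the tray's centre, the eject slide is still forward at its stop near 50 mm of travel (pressed there with about 18 N), and the arm is clear. The sign-off returned no verdict.

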